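# Clear the suction plate and lock the bench vacuum on

## Task

Get the suction plate ready and start its vacuum: take every metal offcut off the plate and drop it in the red scrap bin, put every good bush (pale brass colour) in the yellow parts tray, and pull the blue blast-gate tab fully open towards the robot. Only then squeeze the vacuum's orange trigger right down, push the red lock-on button in on its side while the trigger is down, and ease the trigger so that it stays held on by itself. Leave the grease tin, the marker and the tape roll where they are.

Things in the scene. Friction and masses are not known exactly. Their poses are not given: they have to be found in the camera images.
- suction_unit: Fixed unit, yaw varies a little. Grey suction plate with aluminium top, 150 (x) x 285 (y) mm, top 30 mm above the table; origin at the plate's centre, table level. Towards its +y, on the line x = +20 mm: blast gate at y = +174 (body 62 mm high, tab higher), green motor y = +195 to +253 (74 mm high), the vacuum's black handle, centre x = +20, y = +302, top 62 mm high.
- trigger (a joint): Orange spring trigger on top of the handle, slides straight down: 0 = up, 0.018 m = right down; 4.5 N at first, 9 N right down. Held by the lock it stands at about 0.009. Squeezed again past 0.0125 it lets the button spring out and comes up on release.
- trigger_face (a point): Middle of the trigger's top face, moves with it; 84 mm above the table when up, 66 when down. Face 40 mm long in the unit's y; in x from 18 mm on the near (-x) side to 26 mm on the far side of this point. A fixed black cheek 10 mm thick, 90 mm high, 56 mm long stands on the near side, 22 to 32 mm from this point; the far side is open (handle 62 mm high).
- lock (a joint): Red spring lock-on button, pushed along the unit's +x (away from the robot): 0 = out, 0.010 m = right in; 1.8 to 3.3 N. It goes in only while the trigger is down more than 0.0125. Kept right in while the trigger is eased, it is caught, stays at 0.008 to 0.010 and holds the trigger.
- lock_face (a point): Middle of the button's outer face, 18 mm in diameter, 78 mm above the table, facing the unit's -x, 14 mm proud of the cheek when out; 46 mm to the near (-x) side of the trigger's middle. One finger can press down on the trigger and the other stand outside the button, the cheek between them.
- gate (a joint): Blast gate: slides along the unit's -x (towards the robot); starts at 0 to 0.005, 0.030 m = fully open; 2 N of friction, stays where left.
- gate_tab (a point): Grip point of the blue gate tab, 12 (x) x 22 (y) mm, standing from 62 to 92 mm above the table; this point is on its centre line at 80 mm height.
- scrap_bin: Fixed open red bin, 100 (x) x 140 (y) x 55 mm high, walls 5 mm; origin under its centre. Scrap bin and parts tray may have changed places.
- parts_tray: Fixed open yellow tray with a few small pins stuck to its floor, inside 86 (x) x 60 (y) mm, rim 27 mm above the table, floor 2 mm; origin under its centre.
- scrap_square: Offcut of dark square steel bar, 25 x 25 x 32 mm high, 80 g. Loose on the suction plate, one of the four may be absent; origin at the centre of its underside, z up as it stands.
- scrap_hex: Offcut of bright hexagon steel bar, 27 mm across flats, 31 mm across corners (a corner points along its +x), 24 mm high, 80 g. Loose on the suction plate, one of the four may be absent; origin at the centre of its underside, z up as it stands.
- scrap_slot: Slice of aluminium slot profile, 30 x 30 x 22 mm high, 50 g. Loose on the suction plate, one of the four may be absent; origin at the centre of its underside, z up as it stands.
- scrap_flat: Offcut of copper-coloured flat bar, 20 (x) x 36 (y) x 18 mm high, 80 g. Loose on the suction plate, one of the four may be absent; origin at the centre of its underside, z up as it stands.
- bush_a: Good turned bush, pale brass colour, 22 mm in diameter, 18 mm high, 30 g, standing on the suction plate; origin at the centre of its underside. One of the three bushes may be absent.
- bush_b: The same as bush_a.
- bush_c: The same as bush_a.
- grease_tin: Bystander: round grease tin, 66 mm in diameter, 34 mm high, origin under its centre.
- marker: Bystander: black marker, 125 mm long, lying, origin under its centre.
- tape_roll: Bystander: roll of yellow tape, 83 mm in diameter, 18 mm high, origin under its centre.
Mind the look-alikes: they are no part of the job. Leave any purple look-alike of the scrap_square alone.

How it is judged:
By the outcome, as a careful person would: the job done as asked, in the order asked, and still so for the second after the job is handed in, with the robot touching nothing.
Of scrap_square, scrap_hex, scrap_slot, scrap_flat only 3 to 4 are there at a start; the rules pass over those that are not, and their reading is None.
Of bush_a, bush_b, bush_c only 2 to 3 are there at a start; the rules pass over those that are not, and their reading is None.
At some moment in a run one of scrap_square, scrap_hex, scrap_slot, scrap_flat may be knocked a few centimetres aside while the robot is not near it.
Once in a run the grip may slacken for a moment while it holds something.
It also fails if it takes over 210 s, if anything falls off the work surface, if the arm or the gripper's body presses on something with over 40 N, if the wrist force passes 120 N, or if a joint passes its speed limit or range.

## Robot

A 7-joint arm with a two-finger parallel gripper is mounted at the origin on a cart in front of the work surface, level with it; the furniture and walls round the work are solid. World frame = base frame: x ahead of the robot, y to its left, z up, the work surface at z = 0. Lengths are in m, angles in rad, forces in N, time in s.
With the tool pointing down it reaches from about 0.425 to 0.825 m from the base axis. Payload 3.6 kg.
Tool frame: the origin (TCP) lies on the centre line of the jaws, within the pads' length; the fingertips stand 14 mm ahead of it and the grasp point (between the pads) lies 5 mm behind it; z points along the fingers, y is the line along which they close (so a half turn about z gives the same grasp; the last joint's range is limited). The gripper opens to 93 mm and grips with 3 to 60 N. Pads are 15 mm wide; open, the fingers measure 128 mm over their backs; the gripper's body (75 mm by 188 mm) begins 65 mm behind the grasp point.
Start: joints at [-1.149, 0.615, -0.013, 1.423, 0.008, 1.103, -0.04], TCP at [0.282, 0.586, 0.233] pointing down, gripper open.
Joint ranges: [-3.12, 3.12], [-0.3, 2.06], [-1.34, 1.32], [0.26, 2.42], [-1.36, 4.5], [0.01, 1.98], [-2.84, 2.84]. Speed limits (rad/s): [2.79, 2.79, 3.14, 3.14, 3.14, 3.14, 3.14].

## Interface

Orientations are given as a unit quaternion [x, y, z, w].
In Python, from cell import manip, imaging gives the robot as it stands. The module is installed in compiled form; this text tells all that it offers.
- The arm moves only by the tool apply_moves, never from a script. Its argument "plan" is one flat list of numbers, 7 for each row, row after row: the turn, a rotation vector about the tool's x, y, z in units of 5 degrees (1.0 is 5 degrees), then the shift along the tool's x, y, z in units of 60 mm (1.0 is 60 mm), then the finger opening in mm, from 0 to 93. In form: [wx, wy, wz, dx, dy, dz, jaw, wx, wy, wz, dx, dy, dz, jaw, ...]. A call has 1 to 10 rows; each row is the pose to reach, as a shift and turn from the pose commanded when the call began, along the tool's axes at that moment; what a row does not reach only later rows make up. A row lasts 1/8 s, in which the tool goes at most 62.5 mm and 10.7 degrees, less where a joint would pass 70% of its speed; a pose out of reach is approached as far as the arm can. A call with a gripper value outside its range is refused whole. The fingers move at their own pace and stop on an object; "newtons" is the grip in N (left out, the last holds). Time passes only in rows, so rows that repeat a pose let the fingers close. It gives the time, the measured TCP pose, the force, the opening and the grip force at its end, in the units of the state.
- manip.read_state(): the state, without advancing time (a new reading comes with each control period).
- imaging.read_camera(name): name is "side" or "top" or "wrist"; returns a dict with "color" (384x512x3 uint8, red, green, blue), "mtx" (3x3 intrinsics, pixels), "R" (3x3) and "t" (3): a world point X has camera coordinates R X + t. Camera axes: x right, y down, z forward; pixel columns grow to the right and rows downward; lengths in m; the calibration is good to about 2 mm. A picture is of the moment at which its call begins. There is no depth.
- manip.hand_in(): hands the job in; it is judged then, once.
Trained networks look in a picture, given as the dict that the camera call returned (one of the last four; its "shot" number tells which), for a name from the list of things; names that differ only in an ending like _2 or _b are one class to them, and where a whole thing is asked for, a point or a joint stands for the part that bears it (a point fixed in the world has none). Each returns a list of dicts, best first, with "p" (0 to 1); they miss things now and then, are a little off and sometimes report something else, mostly with a low value. They report only what shows in the picture. A call takes as long as a camera call. They do not tell look-alikes from the thing itself.
- imaging.search_frame(thing, picture): "uv" ([column, row] in pixels, amid what is visible of it).
- imaging.cut_out(thing, picture): "region" (384x512 bool, what is visible of it) and "uv" ([column, row] in pixels, amid what is visible of it).
The state is a dict: "t": time; "q": joint angles; "joint_vel": joint speeds; "effort": joint torques, N m; "eef_pos": TCP position; "ee_rot": TCP orientation; "wrist_force": force on the tool from outside, world axes, zero at the start; "ft_torque": the same for the moment, N m; "grip_width": finger opening in m; "finger_force": force on a finger pad.
Only numpy, scipy, OpenCV 4.12 (cv2) and the standard library are available. Lean on these libraries where they do the work, as an engineer would, in place of code of your own. Each camera call takes 0.05 s, during which the arm holds its last target. There are 200 camera calls.

## Working session

There is one attempt and no reset: what is moved stays moved. The work goes in short steps, Python scripts to look and compute and a tool call to move; the robot and the scene stay as the last step left them, time stands still between calls to the robot, and variables do not carry over. Pictures are saved under pics/ and viewed, at most 14 in all, crops included, and the job is handed in when it is done.

Besides the shell and the picture viewer there is one more tool, called as a command line: name --argument value ..., lists and objects as JSON in quotes. apply_moves: Moves the arm, as the interface text tells. Its arguments: {"type":"object","properties":{"plan":{"type":"array"},"newtons":{"type":"number"}},"required":["plan"]}

```bash
mkdir -p pics
cat > h.py <<'E'
import numpy as np, cv2
from cell import manip, imaging
from scipy.spatial.transform import Rotation as Rn
def world(pic,uv,z):
    K,R,t=map(np.array,(pic["mtx"],pic["R"],pic["t"]))
    d=R.T@np.linalg.inv(K)@np.array([uv[0],uv[1],1.]); c=-R.T@t
    return c+d*(z-c[2])/d[2]
def proj(pic,X):
    p=np.array(pic["mtx"])@(np.array(pic["R"])@np.array(X)+np.array(pic["t"])); return p[:2]/p[2]
def save(pic,name,box=None,s=1):
    im=pic["color"][:,:,::-1]
    if box: im=im[box[1]:box[3],box[0]:box[2]]
    cv2.imwrite("pics/"+name,cv2.resize(im,None,fx=s,fy=s,interpolation=cv2.INTER_CUBIC))
E
python3 - <<'E'
from h import *
s=manip.read_state(); print(s)
top=imaging.read_camera("top"); side=imaging.read_camera("side")
save(top,"top0.png",s=1.5); save(side,"side0.png",s=1.5)
for p in (top,side): print(-np.array(p["R"]).T@np.array(p["t"]))
for n in ["suction_unit","trigger_face","lock_face","gate_tab","scrap_bin","parts_tray","scrap_square","scrap_hex","scrap_slot","scrap_flat","bush_a","grease_tin","marker","tape_roll"]:
    r=imaging.search_frame(n,top); print(n,[(np.round(d["uv"]).tolist(),round(d["p"],2),np.round(world(top,d["uv"],.04)[:2],3).tolist()) for d in r[:5]])
E
```

```text
{'t': 0.0, 'q': array([-1.14849099,  0.6159238 , -0.01260588,  1.42490056,  0.00812482,
        1.10336824, -0.04041029]), 'joint_vel': array([ 1.63074830e-03, -6.67877744e-04, -3.83067669e-04, -3.43168491e-04,
       -2.12095944e-04,  1.18063705e-05,  2.66349948e-04]), 'effort': array([ 3.39249564e-04, -4.58934546e+01,  2.09565405e-01, -1.65734822e+01,
       -6.09421078e-02,  2.05902866e-02,  2.46356822e-04]), 'eef_pos': array([0.28170453, 0.58494942, 0.23147763]), 'ee_rot': array([ 2.22495163e-01,  9.74932961e-01, -1.24947556e-03, -2.52092046e-04]), 'wrist_force': array([-0.40187215,  0.42591377,  0.3613841 ]), 'ft_torque': array([-0.03812624,  0.00771939,  0.02460828]), 'finger_force': 0.0, 'grip_width': 0.09296021044760822}
[ 0.23923457 -0.06736618  1.43866332]
[ 0.2961556  -0.6424227   0.63993134]
suction_unit [([230.0, 210.0], 0.68, [0.486, 0.001])]
trigger_face [([146.0, 194.0], 0.74, [0.53, 0.248])]
lock_face [([222.0, 223.0], 0.21, [0.446, 0.022])]
gate_tab [([191.0, 190.0], 0.64, [0.544, 0.117])]
scrap_bin [([252.0, 166.0], 0.66, [0.619, -0.061])]
parts_tray [([143.0, 160.0], 0.94, [0.631, 0.264])]
scrap_square [([221.0, 221.0], 0.42, [0.452, 0.024])]
scrap_hex []
scrap_slot [([246.0, 199.0], 0.53, [0.52, -0.045])]
scrap_flat [([145.0, 193.0], 0.73, [0.531, 0.251]), ([292.0, 206.0], 0.57, [0.501, -0.182])]
bush_a [([145.0, 195.0], 0.58, [0.526, 0.249])]
grease_tin [([322.0, 225.0], 0.56, [0.447, -0.268])]
marker [([230.0, 209.0], 0.66, [0.488, 0.0]), ([315.0, 248.0], 0.54, [0.38, -0.246])]
tape_roll [([363.0, 231.0], 0.58, [0.432, -0.386])]
```

View pics/top0.png

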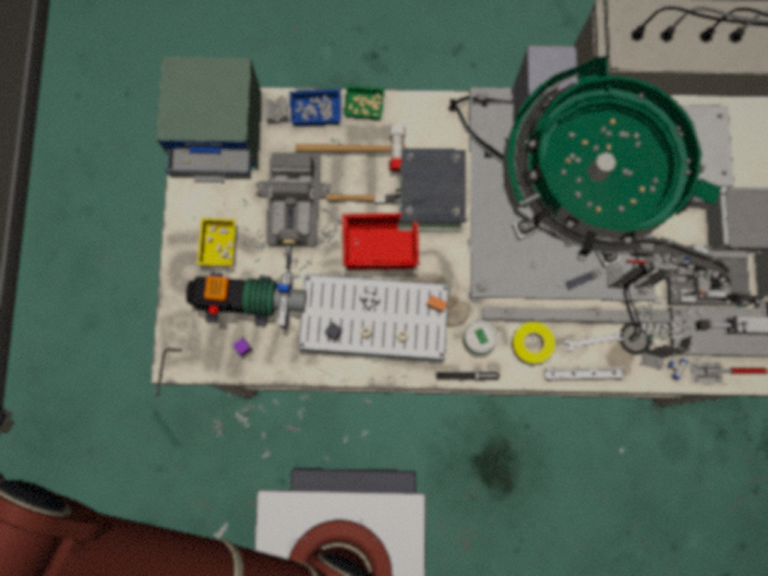

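View pics/side0.png

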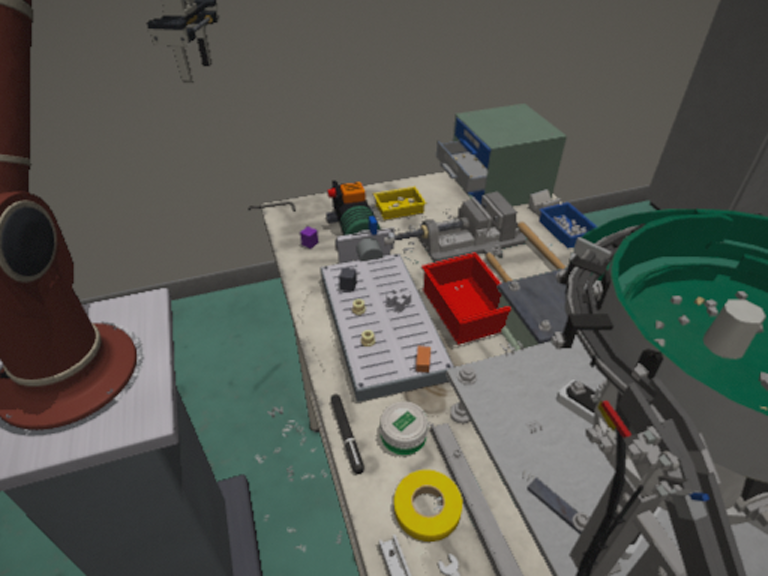

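Candidates (384x512 pixels): the dark square at (222,220), with its purple look-alike at (161,231), which stays put. Slot profile at (246,199), copper flat at (291,202) against the orange trigger at (144,192), bushes at (244,222) and (268,225). The bin is centred at (254,160) and the tray at (145,161). No hex or third bush shows. Next I'll move over the plate for a close view.

```bash
cat >> h.py <<'E'
def to(pos,yd,s=None,pose=None):
    """units for tool-down pose at pos, tool y at world angle yd deg (mod 180)"""
    s=s or manip.read_state(); p,R=(s["eef_pos"],Rn.from_quat(s["ee_rot"])) if pose is None else pose
    best=None
    for k in (0,180):
        a=np.radians(yd+k); y=np.array([np.cos(a),np.sin(a),0]); z=np.array([0,0,-1.]); x=np.cross(y,z)
        T=Rn.from_matrix(np.c_[x,y,z]); w=(R.inv()*T).as_rotvec()
        if best is None or np.linalg.norm(w)<np.linalg.norm(best[0]): best=(w,)
    return np.round(np.r_[np.degrees(best[0])/5,R.inv().apply(np.array(pos)-p)/.06],3).tolist()
E
python3 - <<'E'
from h import *
print(to([.45,0.0,.36],0))
print(to([.40,.4,.36],45))
E
```

```text
[-0.0, 0.0, 12.858, -6.757, -7.579, -2.122]
[-0.0, 0.0, 3.858, -3.114, -1.934, -2.122]
```

apply_moves --plan '[3.9,0,0,0,0,0,93]'

```text
t: 0.92
eef_pos: [0.2804, 0.5819, 0.2333]
ee_rot: [0.221, 0.97, -0.096, -0.022]
wrist_force: [0.8, 1.3, 0.0]
grip_width: 0.093
finger_force: 0.0
```

That row was a slip: it tilted the tool by about 10°, harmlessly. I'll recompute from here.

Run:
```python
from h import *
print(to([.45,0.0,.36],0))
```

```text
[-2.007, 1.263, 12.816, -6.754, -7.781, -0.605]
```

apply_moves --plan '[-2,1.26,12.82,-6.75,-7.78,-0.6,93,-2,1.26,12.82,-6.75,-7.78,-0.6,93,-2,1.26,12.82,-6.75,-7.78,-0.6,93,-2,1.26,12.82,-6.75,-7.78,-0.6,93,-2,1.26,12.82,-6.75,-7.78,-0.6,93,-2,1.26,12.82,-6.75,-7.78,-0.6,93,-2,1.26,12.82,-6.75,-7.78,-0.6,93,-2,1.26,12.82,-6.75,-7.78,-0.6,93,-2,1.26,12.82,-6.75,-7.78,-0.6,93,-2,1.26,12.82,-6.75,-7.78,-0.6,93]'

```text
t: 2.17
eef_pos: [0.4511, 0.0006, 0.356]
ee_rot: [0.707, 0.707, 0.005, -0.001]
wrist_force: [1.4, 0.0, -0.0]
grip_width: 0.0927
finger_force: 0.0
```

Run:
```python
from h import *
print(to([.45,0.0,.36],0), manip.read_state()["q"].round(2))
w=imaging.read_camera("wrist"); save(w,"w1.png",s=1.5); print(-w["R"].T@w["t"])
np.savez("w1.npz",**w)
for n in ["suction_unit","gate_tab","scrap_bin","parts_tray","scrap_square","scrap_hex","scrap_slot","scrap_flat","bush_a"]:
    r=imaging.search_frame(n,w); print(n,[(np.round(d["uv"]).tolist(),round(d["p"],2),np.round(world(w,d["uv"],.045)[:2],3).tolist()) for d in r[:5]])
```

```text
[0.057, -0.09, -0.011, -0.009, -0.019, -0.067] [-0.44  0.2   0.5   1.77 -0.11  1.2   0.08]
[0.45005752 0.0749294  0.50993609]
suction_unit [([282.0, 148.0], 0.94, [0.496, 0.021])]
gate_tab [([307.0, 87.0], 0.62, [0.533, 0.114])]
scrap_bin [([362.0, 190.0], 0.56, [0.632, -0.05])]
parts_tray [([377.0, 2.0], 0.7, [0.627, 0.227])]
scrap_square [([234.0, 27.0], 0.69, [0.423, 0.196]), ([254.0, 145.0], 0.6, [0.452, 0.026])]
scrap_hex []
scrap_slot [([295.0, 186.0], 0.61, [0.519, -0.041]), ([281.0, 149.0], 0.51, [0.496, 0.02])]
scrap_flat [([288.0, 260.0], 0.58, [0.512, -0.179])]
bush_a [([250.0, 223.0], 0.59, [0.445, -0.107])]
```

View pics/w1.png

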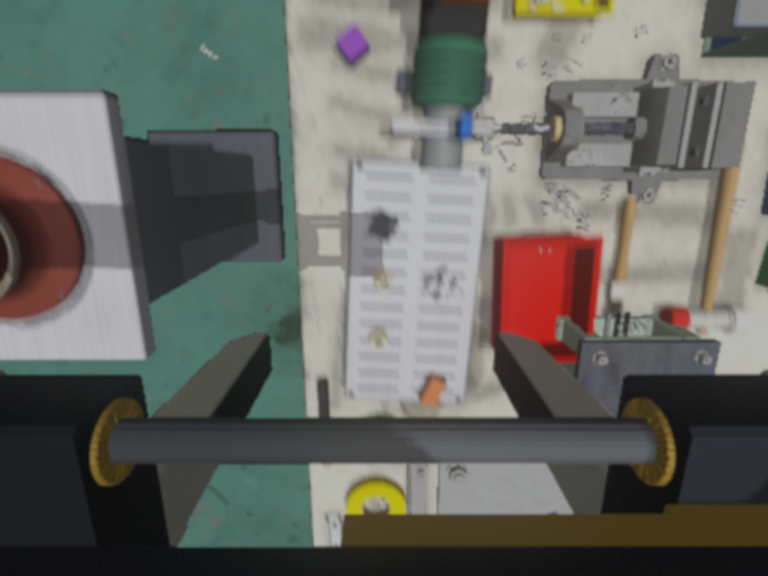

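The wrist view shows the square at about (255,149), bushes at (255,186) and (252,226), slot at (294,188), flat at (288,261), gate tab at (310,84), bin at (365,200). The purple block at (235,29) is off the plate. Now a crop and measurements.

Run:
```python
from h import *
w=dict(np.load("w1.npz"))
save(w,"w1c.png",(225,70,335,275),s=2.9)
c=[world(w,np.array(u)/1.5,.03)[:2] for u in [(358,160),(489,167),(346,398),(465,403)]]
print(np.round(c,4), np.mean(c,0))
for a,b in((0,2),(1,3)): d=c[a]-c[b]; print(np.degrees(np.arctan2(-d[0],d[1])),np.linalg.norm(d))
for a,b in((0,1),(2,3)): d=c[b]-c[a]; print(np.degrees(np.arctan2(d[1],d[0])),np.linalg.norm(d))
hsv=cv2.cvtColor(w["color"],cv2.COLOR_RGB2HSV).astype(int)
H,S,V=hsv[...,0],hsv[...,1],hsv[...,2]
roi=np.zeros(H.shape,bool); roi[105:272,228:330]=1
def blobs(m,zs,nm):
    n,l,st,ce=cv2.connectedComponentsWithStats((m&roi).astype(np.uint8))
    for i in range(1,n):
        if st[i,4]>12:
            pts=np.argwhere(l==i)[:,::-1].astype(np.float32)
            W=np.array([world(w,p,zs)[:2] for p in pts]); r=cv2.minAreaRect((W*1000).astype(np.float32))
            print(nm,ce[i].round(1),st[i,4],W.mean(0).round(4),[np.round(x,1) for x in r])
blobs((H<15)&(S>110),.048,"flat"); blobs((V<90),.062,"dark"); blobs((H>18)&(H<35)&(S>50),.048,"bush")
```

```text
[[ 0.4272  0.0852]
 [ 0.5677  0.0778]
 [ 0.4078 -0.1979]
 [ 0.5559 -0.2055]] [ 0.48964302 -0.06009585]
-3.904500299319289 0.2837093611982838
-2.396208849995502 0.2835136433408075
-3.0006763461320616 0.1407380327807947
-2.932558658879865 0.14820438177764148
flat [328.8 212.1] 47 [ 0.5786 -0.0877] [array([577.8, -83.4]), array([ 1.7, 66.3]), np.float64(3.8)]
flat [287.9 260.5] 177 [ 0.5116 -0.1786] [array([ 511.8, -178.3]), array([34.2, 19.8]), np.float64(69.9)]
dark [253.5 150.1] 138 [0.4508 0.0197] [array([451.4,  20.4]), array([20.3, 18.8]), np.float64(69.3)]
dark [328.7 216. ] 50 [ 0.575  -0.0896] [array([574.4, -85.6]), array([ 1.7, 61.4]), np.float64(3.8)]
bush [251.7 183.9] 14 [ 0.4477 -0.0377] [array([447.6, -37.3]), array([8.3, 4.5]), np.float64(63.9)]
```

View pics/w1c.png

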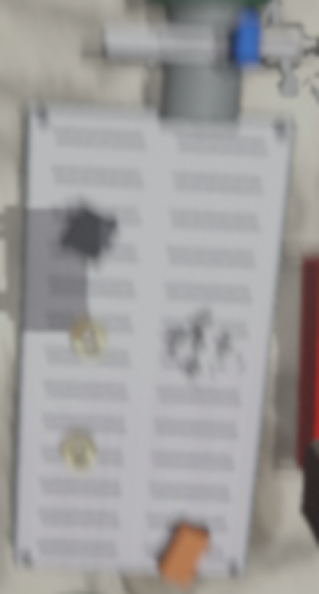

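Flat: centre (.5117,-.178), long axis at 70°, so the jaws close along -20°. No purple here: the dark steel square is at (.451,.02). Unit yaw is about -3°, centre (.490,-.060). Picking the flat first.

```bash
cat >> h.py <<'E'
U0=np.array([.4896,-.0601]); UY=np.radians(-3.)
def unit(x,y): c,s=np.cos(UY),np.sin(UY); return U0+np.array([c*x-s*y,s*x+c*y])
E
python3 - <<'E'
from h import *
w=dict(np.load("w1.npz"))
print("hover",to([.5117,-.178,.11],-20))
for u,z in (((295,189),.052),((255.3,150.3),.06),((254.8,185.8),.048),((251.6,225.5),.048),((310.5,82.5),.092)): print(world(w,u,z).round(4))
for n,p in dict(gate=(20,174),trig=(20,302),lock=(-26,302)).items(): print(n,unit(p[0]/1e3,p[1]/1e3).round(4))
# bin corners via rim
print([world(w,np.array(u)/1.5,.055)[:2].round(3) for u in [(498,238),(602,236),(575,362)]])
E
```

```text
hover [0.014, -0.092, 4.028, -3.07, 1.001, 4.059]
[ 0.519  -0.0457  0.052 ]
[0.4535 0.0191 0.06  ]
[ 0.4528 -0.0411  0.048 ]
[ 0.4472 -0.1115  0.048 ]
[0.5289 0.1155 0.092 ]
gate [0.5187 0.1126]
trig [0.5254 0.2404]
lock [0.4794 0.2428]
[array([0.576, 0.005]), array([0.686, 0.007]), array([ 0.674, -0.139])]
```

apply_moves --plan '[0,-0.09,4.03,-3.07,1.0,2,70,0,-0.09,4.03,-3.07,1.0,4,60,0,-0.09,4.03,-3.07,1.0,4.06,60,0,-0.09,4.03,-3.07,1.0,4.06,60,0,-0.09,4.03,-3.07,1.0,4.06,60,0,-0.09,4.03,-3.07,1.0,4.06,60,0,-0.09,4.03,-3.07,1.0,4.06,60]' --newtons 25

```text
t: 3.55
eef_pos: [0.5121, -0.1787, 0.1107]
ee_rot: [0.82, 0.573, 0.001, 0.0]
wrist_force: [0.1, 0.1, 0.3]
grip_width: 0.0602
finger_force: 0.0
```

Run:
```python
from h import *
w=imaging.read_camera("wrist"); save(w,"w2.png",s=1.2); print(manip.read_state()["eef_pos"])
print("down",to([.5117,-.178,.046],-20)); 
for n in ("scrap_flat","bush_a","scrap_slot"):
  for d in imaging.cut_out(n,w)[:2]:
    W=np.array([world(w,p,.048)[:2]*1000 for p in np.argwhere(d["region"])[:,::-1]],np.float32)
    print(n,d["p"],d["uv"],len(W),cv2.minAreaRect(W))
```

```text
[ 0.51259554 -0.17835665  0.11159999]
down [0.044, -0.019, -0.011, -0.001, -0.02, 1.093]
scrap_flat 0.64 [255.5, 205.0] 1189 ((511.8998718261719, -174.70957946777344), (39.598411560058594, 20.00823402404785), 65.30790710449219)
bush_a 0.92 [148.6, 157.9] 764 ((449.7397766113281, -110.54094696044922), (25.903762817382812, 20.477632522583008), 5.114972114562988)
scrap_slot 0.87 [199.4, 30.8] 2138 ((519.9124755859375, -46.66570281982422), (31.32541847229004, 34.97373962402344), 35.91456985473633)
```

View pics/w2.png

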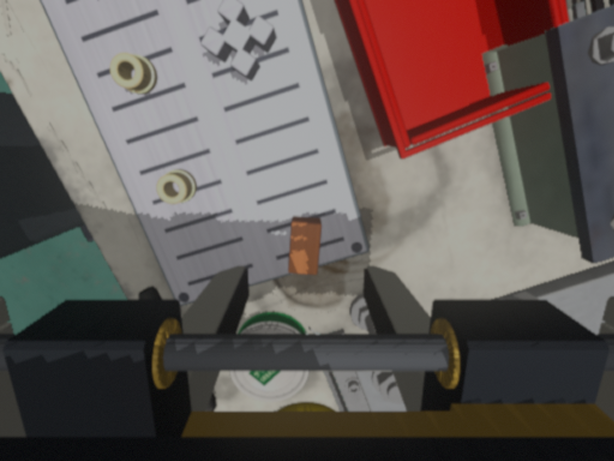

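The flat is centred between the fingers at (255,205), long axis at about 65-70°. The slot is clear at (199,31) and the bushes at (110,61) and (147,156). Descend, grip, lift.

apply_moves --plan '[0,0,0.6,0,0,0.7,60,0,0,0.6,0,0,1.08,60,0,0,0.6,0,0,1.08,60,0,0,0.6,0,0,1.08,5,0,0,0.6,0,0,1.08,5,0,0,0.6,0,0,1.08,5,0,0,0.6,0,0,1.08,5,0,0,0.6,0,0,0.2,5,0,0,0.6,0,0,-0.6,5,0,0,0.6,0,0,-0.6,5]' --newtons 30

```text
t: 5.0
eef_pos: [0.5137, -0.181, 0.1499]
ee_rot: [0.835, 0.551, 0.003, 0.004]
wrist_force: [-0.9, -1.0, -0.7]
grip_width: 0.0053
finger_force: 0.0
```

Run:
```python
from h import *
s=manip.read_state(); print(s["eef_pos"],s["grip_width"],to([.62,-.075,.14],-10)); 
print([ (world(imaging.read_camera("top"),(252,166),.0)) ])
t=imaging.read_camera("top")
for n in ("scrap_bin","parts_tray"):
  for d in imaging.cut_out(n,t)[:1]:
    W=np.array([world(t,p,.055 if n=="scrap_bin" else .027)[:2]*1000 for p in np.argwhere(d["region"])[:,::-1]],np.float32)
    print(n,d["p"],d["uv"],len(W),cv2.minAreaRect(W))
```

```text
[ 0.51370803 -0.18103999  0.14988205] 0.0052914457702065865 [0.118, 0.002, -2.638, 2.322, 0.931, 0.177]
[array([ 0.63006017, -0.06124949,  0.        ])]
scrap_bin 0.98 [252.4, 163.0] 1570 ((631.0162963867188, -66.77765655517578), (114.79306030273438, 149.12625122070312), 3.606929302215576)
parts_tray 0.92 [142.6, 158.7] 729 ((630.6727294921875, 260.2326354980469), (96.14014434814453, 71.45762634277344), 1.117843747138977)
```

The jaws closed empty. Look again.

Run:
```python
from h import *
w=imaging.read_camera("wrist"); save(w,"w3.png",s=1)
for n in ("scrap_flat",):
  for d in imaging.cut_out(n,w)[:2]:
    W=np.array([world(w,p,.048)[:2]*1000 for p in np.argwhere(d["region"])[:,::-1]],np.float32)
    print(n,d["p"],d["uv"],len(W),cv2.minAreaRect(W))
```

```text
scrap_flat 0.84 [247.9, 193.3] 906 ((504.18048095703125, -171.40426635742188), (39.07919692993164, 20.723419189453125), 57.84133529663086)
```

View pics/w3.png

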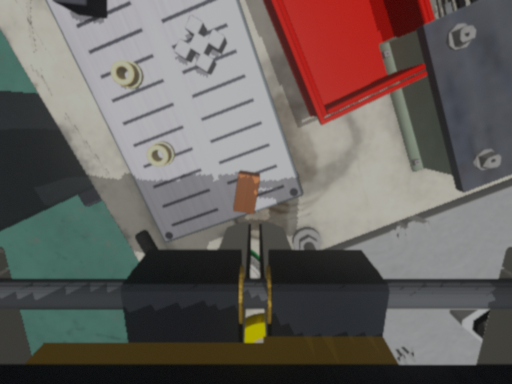

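Run:
```python
from h import *
print(to([.5037,-.1727,.0455],-30))
```

```text
[-0.012, -0.002, 1.364, 0.054, -0.148, 1.657]
```

apply_moves --plan '[0,0,1.36,0.05,-0.15,0.3,45,0,0,1.36,0.05,-0.15,0.6,45,0,0,1.36,0.05,-0.15,0.6,45,0,0,1.36,0.05,-0.15,1.2,45,0,0,1.36,0.05,-0.15,1.66,45,0,0,1.36,0.05,-0.15,1.66,45,0,0,1.36,0.05,-0.15,1.66,5,0,0,1.36,0.05,-0.15,1.66,5,0,0,1.36,0.05,-0.15,1.66,5,0,0,1.36,0.05,-0.15,1.66,5]' --newtons 30

```text
t: 6.55
eef_pos: [0.5047, -0.1734, 0.0471]
ee_rot: [0.866, 0.5, 0.001, 0.001]
wrist_force: [-0.6, 1.2, 3.9]
grip_width: 0.0197
finger_force: 29.8
```

Held (19.7 mm). Lift and carry it to the bin.

Run:
```python
from h import *
print(to([.629,-.085,.14],-10), to([.629,-.085,.08],-10))
```

```text
[0.028, -0.006, -3.993, 2.312, 1.062, -1.543] [0.028, -0.006, -3.993, 2.311, 1.06, -0.543]
```

apply_moves --plan '[0,0,0,0,0,-0.7,5,0,0,0,0,0,-1.5,5,0,0,-2,1,0.5,-1.55,5,0,0,-4,1.7,0.8,-1.55,5,0,0,-4,2.3,1.06,-1.55,5,0,0,-4,2.3,1.06,-1.2,5,0,0,-4,2.3,1.06,-0.55,5,0,0,-4,2.3,1.06,-0.55,5,0,0,-4,2.3,1.06,-0.55,45,0,0,-4,2.3,1.06,-0.55,45]'

```text
t: 7.8
eef_pos: [0.6298, -0.0862, 0.0819]
ee_rot: [0.766, 0.643, 0.002, 0.002]
wrist_force: [-0.8, 0.2, 0.5]
grip_width: 0.0352
finger_force: 0.0
```

Run:
```python
from h import *
s=manip.read_state(); print(s["eef_pos"],s["grip_width"]); 
print(to([.519,-.047,.15],0)); t=imaging.read_camera("top")
for d in imaging.search_frame("scrap_flat",t): print(d["uv"],d["p"],world(t,d["uv"],.02))
```

```text
[ 0.62981351 -0.08617623  0.08186061] 0.035215965550864384
[0.064, 0.006, -1.998, 0.323, -1.926, -1.147]
```

apply_moves --plan '[0,0,-2,0.1,-0.3,-1,50,0,0,-4,0.2,-1,-1.15,55,0,0,-6,0.32,-1.93,-1.15,60,0,0,-8,0.32,-1.93,-1.0,60,0,0,-8,0.32,-1.93,-0.8,60,0,0,-8,0.32,-1.93,-0.8,60,0,0,-8,0.32,-1.93,-0.8,60]'

```text
t: 8.78
eef_pos: [0.5186, -0.047, 0.1277]
ee_rot: [0.501, 0.866, 0.0, 0.001]
wrist_force: [0.0, 0.0, -0.3]
grip_width: 0.0601
finger_force: 0.0
```

```bash
cat >> h.py <<'E'
def seg(n,w,z,k=2):
  for d in imaging.cut_out(n,w)[:k]:
    W=np.array([world(w,p,z)[:2]*1000 for p in np.argwhere(d["region"])[:,::-1]],np.float32)
    c,sz,a=cv2.minAreaRect(W)
    print(n,round(d["p"],2),np.round(d["uv"]),len(W),np.round(c,1),np.round(sz,1),round(a,1))
E
python3 - <<'E'
from h import *
w=imaging.read_camera("wrist"); save(w,"w4.png",s=1); print(manip.read_state()["eef_pos"])
seg("scrap_slot",w,.052); seg("scrap_square",w,.06); seg("scrap_flat",w,.02); seg("gate_tab",w,.085)
print(to([.519,-.047,.05],30))
E
```

```text
[ 0.51857277 -0.04693369  0.12771692]
scrap_slot 0.86 [254. 200.] 1207 [518.3 -44.4] [29.8 35.3] 35.2
scrap_slot 0.32 [253. 127.] 47090 [488.3 -11.9] [327.2 144. ] 85.0
scrap_square 0.8 [224.  86.] 1403 [452.6  21.9] [25.7 27.6] 59.6
gate_tab 0.68 [399.  16.] 1261 [533.9 111. ] [50.8 23.4] 1.4
gate_tab 0.24 [346. 238.] 8471 [607.9 -53.8] [107.5 131.3] 2.0
[0.021, 0.019, -0.0, -0.01, 0.009, 1.296]
```

View pics/w4.png

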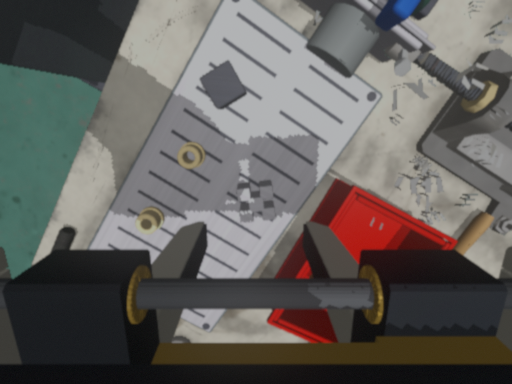

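The slot is at (255,198), about 5° off the jaws. The square is at (222,86), the bushes at (190,155) and (150,220).

apply_moves --plan '[0,0,-1,0,0.01,0.7,48,0,0,-1,0,0.01,1.33,48,0,0,-1,0,0.01,1.33,48,0,0,-1,0,0.01,1.33,15,0,0,-1,0,0.01,1.33,15,0,0,-1,0,0.01,1.33,15,0,0,-1,0,0.01,1.33,15,0,0,-1,0,0.01,1.33,15]' --newtons 30

```text
t: 10.02
eef_pos: [0.5187, -0.0464, 0.0483]
ee_rot: [0.462, 0.887, 0.0, 0.001]
wrist_force: [0.1, -0.6, 2.6]
grip_width: 0.0298
finger_force: 29.9
```

Run:
```python
from h import *
s=manip.read_state(); print(s["eef_pos"],s["grip_width"],s["finger_force"])
print(to([.629,-.05,.145],5), to([.629,-.05,.083],5))
```

```text
[ 0.5186749  -0.04637644  0.04827426] 0.02983881428769564 29.92856740951538
[0.028, 0.014, 6.004, -1.107, 1.474, -1.607] [0.028, 0.014, 6.004, -1.106, 1.472, -0.574]
```

apply_moves --plan '[0,0,0,0,0,-0.7,15,0,0,0,0,0,-1.5,15,0,0,2,-0.4,0.5,-1.6,15,0,0,4,-0.8,1.1,-1.6,15,0,0,6,-1.1,1.47,-1.6,15,0,0,6,-1.1,1.47,-0.9,15,0,0,6,-1.1,1.47,-0.58,15,0,0,6,-1.1,1.47,-0.58,45,0,0,6,-1.1,1.47,-0.58,48,0,0,6,-1.1,1.47,-1.2,48]'

```text
t: 11.28
eef_pos: [0.627, -0.0495, 0.1195]
ee_rot: [0.676, 0.737, -0.001, -0.001]
wrist_force: [0.2, 0.9, 0.4]
grip_width: 0.0475
finger_force: 0.0
```

Run:
```python
from h import *
s=manip.read_state(); print(s["eef_pos"],s["grip_width"],s["finger_force"])
print(to([.453,.0195,.125],-30),to([.453,.0195,.125],60))
w=imaging.read_camera("wrist"); seg("scrap_slot",w,.02);seg("scrap_flat",w,.02); seg("scrap_square",w,.06)
```

```text
[ 0.62699916 -0.04949059  0.11950218] 0.0475335840987537 0.0
[-0.024, 0.001, 7.003, 1.399, -2.789, -0.085] [-0.018, -0.016, -10.997, 1.399, -2.789, -0.085]
scrap_slot 0.63 [253. 197.] 1088 [623.4 -52.1] [36.3 32.6] 80.4
scrap_flat 0.82 [259. 236.] 765 [630.3 -85.5] [41.3 21.1] 81.5
scrap_square 0.74 [30. 96.] 2420 [462.5  21.6] [32.7 43.2] 81.6
```

apply_moves --plan '[0,0,2,0.5,-0.9,-0.4,48,0,0,4,0.9,-1.8,-0.4,48,0,0,6,1.4,-2.7,-0.3,48,0,0,7,1.4,-2.79,-0.1,48,0,0,7,1.4,-2.79,-0.1,48,0,0,7,1.4,-2.79,-0.1,48,0,0,7,1.4,-2.79,-0.1,48]'

```text
t: 12.35
eef_pos: [0.4554, 0.0187, 0.126]
ee_rot: [0.866, 0.5, 0.001, 0.001]
wrist_force: [-0.3, -0.4, 0.4]
grip_width: 0.0483
finger_force: 0.0
```

Run:
```python
from h import *
s=manip.read_state(); print(s["eef_pos"])
w=imaging.read_camera("wrist"); seg("scrap_square",w,.06); seg("bush_a",w,.048);seg("gate_tab",w,.09)
save(w,"w5.png")
print(to([.453,.0205,.052],-30))
```

```text
[0.4553868  0.01872495 0.12599578]
scrap_square 0.92 [104.  26.] 1779 [432.9 183.4] [23.  34.3] 36.8
scrap_square 0.85 [250. 203.] 1189 [453.   25.2] [32.9 24.9] 60.5
bush_a 0.9 [283. 259.] 478 [453.4 -35.7] [26.5 18.2] 80.1
bush_a 0.62 [310. 317.] 189 [ 442.5 -107.1] [22.2 10.2] 78.7
gate_tab 0.89 [278.  34.] 1620 [522.9 116.1] [68.9 24.2] 10.0
[0.026, -0.011, 0.002, 0.007, -0.04, 1.23]
```

apply_moves --plan '[0,0,0,0.02,-0.06,0.7,48,0,0,0,0.02,-0.06,1.25,48,0,0,0,0.02,-0.06,1.25,48,0,0,0,0.02,-0.06,1.25,10,0,0,0,0.02,-0.06,1.25,10,0,0,0,0.02,-0.06,1.25,10,0,0,0,0.02,-0.06,1.25,10,0,0,0,0.02,-0.06,1.25,10]' --newtons 30

```text
t: 13.55
eef_pos: [0.4527, 0.0221, 0.0516]
ee_rot: [0.866, 0.5, 0.002, 0.001]
wrist_force: [0.7, -0.1, 5.3]
grip_width: 0.0249
finger_force: 30.0
```

Run:
```python
from h import *
s=manip.read_state(); print(s["eef_pos"],s["grip_width"],s["finger_force"])
print(to([.629,-.025,.15],0), to([.629,-.025,.085],0))
```

```text
[0.45265661 0.02213811 0.05164565] 0.024879200667514895 30.00134915113449
[0.044, -0.014, -5.996, 0.792, 2.944, -1.628] [0.044, -0.014, -5.996, 0.789, 2.94, -0.544]
```

apply_moves --plan '[0,0,0,0,0,-0.8,10,0,0,0,0,0,-1.6,10,0,0,-2,0.25,0.9,-1.65,10,0,0,-4,0.5,1.8,-1.65,10,0,0,-6,0.79,2.7,-1.65,10,0,0,-6,0.79,2.94,-1.4,10,0,0,-6,0.79,2.94,-0.55,10,0,0,-6,0.79,2.94,-0.55,10,0,0,-6,0.79,2.94,-0.55,42,0,0,-6,0.79,2.94,-0.55,45]'

```text
t: 14.8
eef_pos: [0.6295, -0.0251, 0.0864]
ee_rot: [0.707, 0.707, 0.002, 0.002]
wrist_force: [-0.1, -0.2, 0.5]
grip_width: 0.0403
finger_force: 0.0
```

Run:
```python
from h import *
s=manip.read_state(); print(s["eef_pos"],s["grip_width"],s["finger_force"])
print(to([.453,-.041,.12],0),to([.453,-.041,.12],90))
```

```text
[ 0.6294846  -0.02505385  0.08640697] 0.04028597091982623 0.0
[0.067, 0.007, 0.005, -0.265, -2.938, -0.577] [0.047, 0.058, -17.995, -0.265, -2.938, -0.577]
```

apply_moves --plan '[0,0,0,0,-0.1,-0.7,45,0,0,0,-0.1,-0.9,-0.8,45,0,0,0,-0.2,-1.8,-0.8,45,0,0,0,-0.26,-2.7,-0.8,45,0,0,0,-0.26,-2.94,-0.65,45,0,0,0,-0.26,-2.94,-0.6,45,0,0,0,-0.26,-2.94,-0.6,45]'

```text
t: 15.68
eef_pos: [0.4538, -0.0406, 0.1206]
ee_rot: [0.707, 0.707, 0.002, 0.002]
wrist_force: [0.6, 0.2, -0.3]
grip_width: 0.0454
finger_force: 0.0
```

Run:
```python
from h import *
s=manip.read_state(); print(s["eef_pos"])
w=imaging.read_camera("wrist"); seg("scrap_square",w,.06); seg("bush_a",w,.048,3);seg("gate_tab",w,.09)
t=imaging.read_camera("top")
save(w,"w6.png")
for n in("scrap_square","scrap_slot","scrap_flat","scrap_hex","bush_a"): seg(n,t,.04,3)
print(to([.453,-.041,.046],0))
```

```text
[ 0.45375524 -0.0406445   0.12058954]
scrap_square 0.67 [479. 174.] 1639 [622.  -13.1] [41.1 26.7] 5.5
bush_a 0.78 [252. 200.] 523 [452.5 -37.3] [23.4 19.8] 89.9
bush_a 0.68 [245. 269.] 308 [ 447.1 -100.2] [16.9 17.8] 89.8
gate_tab 0.68 [435. 241.] 911 [579.5 -52.2] [25.  23.4] 78.8
gate_tab 0.3 [475. 172.] 1741 [598.8  -6.6] [37.3 23.3] 3.2
scrap_square 0.54 [238. 158.] 106 [646.2 -23.8] [37.  26.8] 1.1
scrap_square 0.47 [165. 233.] 59 [421.  195.3] [23.  20.1] 47.0
scrap_flat 0.45 [260. 166.] 97 [623.7 -87.5] [36.  25.2] 76.6
scrap_hex 0.75 [258. 161.] 1334 [638.1 -63.9] [116.9 155.1] 1.1
[0.022, 0.005, 0.005, -0.004, 0.015, 1.228]
```

View pics/w6.png

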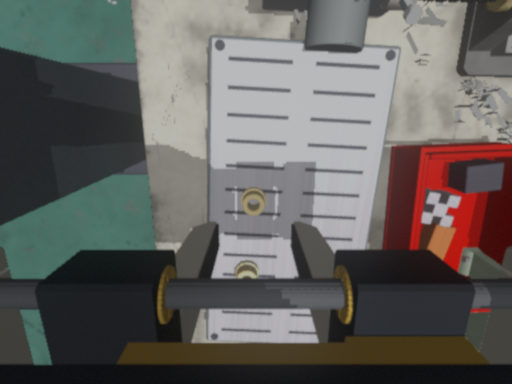

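All three scraps are in the bin, at (475,175), (440,208) and (438,240). The bushes are at (253,201) and (246,271). Grasp the first one.

apply_moves --plan '[0,0,0,0.02,-0.01,0.7,45,0,0,0,0.02,-0.01,1.24,45,0,0,0,0.02,-0.01,1.24,45,0,0,0,0.02,-0.01,1.24,10,0,0,0,0.02,-0.01,1.24,10,0,0,0,0.02,-0.01,1.24,10,0,0,0,0.02,-0.01,1.24,10,0,0,0,0.02,-0.01,1.24,10]' --newtons 20

```text
t: 17.18
eef_pos: [0.4515, -0.0394, 0.0454]
ee_rot: [0.707, 0.707, 0.001, 0.001]
wrist_force: [0.2, 0.3, 0.9]
grip_width: 0.0215
finger_force: 20.0
```

Run:
```python
from h import *
s=manip.read_state(); print(s["eef_pos"],s["grip_width"],s["finger_force"])
print(to([.475,.0,.19],0), to([.612,.26,.19],0), to([.612,.26,.055],0))
```

```text
[ 0.45146604 -0.0394457   0.04540041] 0.02151459766647756 20.000169575214386
[0.024, 0.004, 0.005, 0.656, 0.398, -2.409] [0.024, 0.004, 0.005, 4.989, 2.683, -2.406] [0.024, 0.004, 0.005, 4.989, 2.678, -0.156]
```

Run:
```python
from h import *
t=imaging.read_camera("top")
for u in ((125,119),(140,119),(165,119),(150,120)): print([world(t,u,z)[:2].round(3) for z in (0,.06,.12)])
print("vise",[world(t,u,.1)[:2].round(3) for u in ((175,120),(182,160),(213,160),(182,105))])
s=imaging.read_camera("side")
for X in ([.631,.26,.027],[.74,.26,.0],[.74,.26,.12]): print(proj(s,X))
save(s,"s2.png",(220,40,400,220),3)
```

```text
[array([0.773, 0.336]), array([0.751, 0.319]), array([0.729, 0.302])]
[array([0.774, 0.289]), array([0.752, 0.275]), array([0.729, 0.26 ])]
[array([0.776, 0.212]), array([0.753, 0.2  ]), array([0.731, 0.189])]
[array([0.771, 0.258]), array([0.749, 0.245]), array([0.727, 0.231])]
vise [array([0.736, 0.163]), array([0.617, 0.138]), array([0.618, 0.049]), array([0.782, 0.145])]
[266.23961481 132.39137991]
[297.16684915 133.62901463]
[300.12779536 100.40848475]
```

View pics/s2.png

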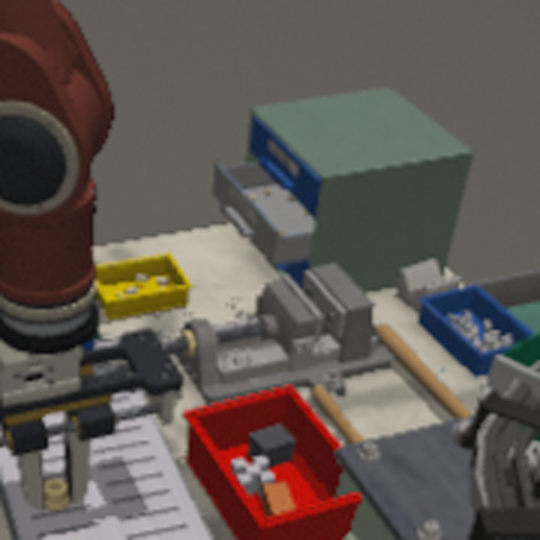

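The drawer juts over the table beyond the tray, so I'll approach the tray with the jaws along y (yaw 90) and release just above the rim.

apply_moves --plan '[0,0,0,0,0,-0.8,10,0,0,0,0.1,0.1,-1.8,10,0,0,-2,0.8,0.5,-2.4,10,0,0,-4,1.5,1,-2.4,10,0,0,-6,2.2,1.4,-2.4,10,0,0,-8,3,1.8,-2.4,10,0,0,-10,3.7,2.2,-2.4,10,0,0,-12,4.4,2.5,-2.4,10,0,0,-14,5,2.68,-2.4,10,0,0,-16,5,2.68,-2.4,10]'

```text
t: 18.52
eef_pos: [0.6107, 0.2655, 0.1883]
ee_rot: [0.081, 0.997, 0.001, -0.0]
wrist_force: [0.5, 0.3, -0.8]
grip_width: 0.0214
finger_force: 20.0
```

Run:
```python
from h import *
s=manip.read_state(); print(s["eef_pos"],s["grip_width"],s["finger_force"])
print(to([.612,.26,.047],90))
w=imaging.read_camera("wrist"); seg("parts_tray",w,.027); seg("trigger_face",w,.084); seg("lock_face",w,.078); seg("gate_tab",w,.09)
save(w,"w7.png")
```

```text
[0.61072314 0.26549497 0.18827273] 0.02138879136301409 19.99903231859207
[0.025, -0.002, -1.861, -0.037, -0.092, 2.354]
parts_tray 0.68 [256. 186.] 4139 [626.5 263.2] [71.3 86.4] 88.6
parts_tray 0.29 [207.  50.] 400 [471.  241.5] [22.  17.3] 80.7
trigger_face 0.91 [214. 102.] 2470 [526.  246.2] [40.5 43.8] 86.7
lock_face 0.67 [207.  50.] 381 [481.2 247.3] [18.5 13.7] 80.7
gate_tab 0.81 [ 80. 132.] 943 [529.8 124.1] [71.2 35.6] 9.2
```

View pics/w7.png

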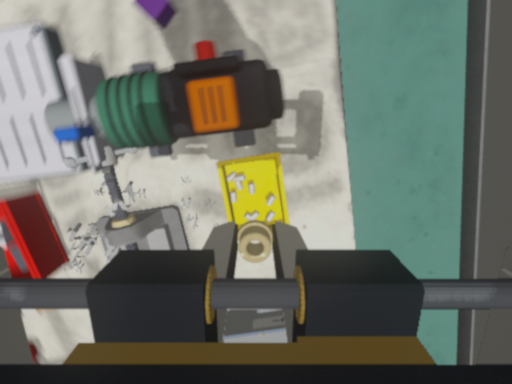

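The tray is at (254,190), its pins visible, and the bush is held at (256,243). The orange trigger is at (212,103) and the red button at (206,50). Lower and release.

apply_moves --plan '[0,0,-1.9,-0.03,-0.06,0.8,10,0,0,-1.9,-0.03,-0.06,1.6,10,0,0,-1.9,-0.03,-0.06,2.1,10,0,0,-1.9,-0.03,-0.06,2.32,10,0,0,-1.9,-0.03,-0.06,2.34,10,0,0,-1.9,-0.03,-0.06,2.34,10,0,0,-1.9,-0.03,-0.06,2.34,34,0,0,-1.9,-0.03,-0.06,2.34,34,0,0,-1.9,-0.03,-0.06,1.2,34,0,0,-1.9,-0.03,-0.06,0.2,34]'

```text
t: 20.02
eef_pos: [0.6127, 0.2566, 0.1753]
ee_rot: [0.004, 1.0, -0.0, 0.0]
wrist_force: [0.9, 0.3, 0.4]
grip_width: 0.0338
finger_force: 0.0
```

Run:
```python
from h import *
s=manip.read_state(); print(s["eef_pos"],s["grip_width"],s["finger_force"])
w=imaging.read_camera("wrist"); seg("bush_a",w,.02); seg("trigger_face",w,.084); seg("lock_face",w,.078)
print(to([.447,-.107,.2],30), to([.447,-.107,.125],30))
```

```text
[0.6126552  0.25663488 0.17527973] 0.03380114953332393 0.0
bush_a 0.65 [  4. 227.] 86 [661.9 -33.2] [ 6.8 25.5] 76.0
bush_a 0.57 [255. 182.] 253 [613.7 259.2] [18.5 22.8] 62.5
trigger_face 0.61 [237.  96.] 2832 [526.4 245.9] [41.4 44.4] 87.0
lock_face 0.83 [242.  36.] 440 [481.1 247.7] [17.4 14.2] 89.5
lock_face 0.7 [ 89. 100.] 1189 [530.1 116.9] [73.8 37.6] 10.6
[0.048, 0.05, 11.904, 2.726, -6.09, -0.419] [0.048, 0.05, 11.904, 2.733, -6.092, 0.831]
```

apply_moves --plan '[0,0,2,0.3,-0.7,-0.4,40,0,0,4,0.6,-1.5,-0.4,45,0,0,6,0.9,-2.4,-0.4,45,0,0,8,1.3,-3.3,-0.4,45,0,0,10,1.7,-4.2,-0.4,45,0,0,12,2.2,-5,-0.3,45,0,0,14,2.73,-5.8,0.2,45,0,0,16,2.73,-6.11,0.9,45,0,0,18,2.73,-6.11,0.9,45,0,0,18,2.73,-6.11,0.9,45]'

```text
t: 21.48
eef_pos: [0.4449, -0.1084, 0.1185]
ee_rot: [0.71, 0.705, -0.001, -0.001]
wrist_force: [-0.7, -0.0, 0.6]
grip_width: 0.0451
finger_force: 0.0
```

Run:
```python
from h import *
s=manip.read_state(); print(s["eef_pos"],s["grip_width"],s["finger_force"])
w=imaging.read_camera("wrist"); seg("bush_a",w,.048); save(w,"w8.png")
print(to([.448,-.111,.0455],0))
```

```text
[ 0.44487782 -0.10839085  0.11848962] 0.04505711063720844 0.0
bush_a 0.85 [260. 203.] 527 [ 446.4 -107.4] [24.2 19.7] 89.6
bush_a 0.46 [261. 325.] 1934 [ 449.  -226.5] [58.7 37.6] 1.5
[0.008, 0.002, -0.055, -0.049, 0.034, 1.233]
```

apply_moves --plan '[0,0,0,-0.02,0.03,0.7,45,0,0,0,-0.02,0.03,1.22,45,0,0,0,-0.02,0.03,1.22,45,0,0,0,-0.02,0.03,1.22,10,0,0,0,-0.02,0.03,1.22,10,0,0,0,-0.02,0.03,1.22,10,0,0,0,-0.02,0.03,1.22,10,0,0,0,-0.02,0.03,1.22,10]' --newtons 20

```text
t: 22.58
eef_pos: [0.4483, -0.1096, 0.0472]
ee_rot: [0.71, 0.704, 0.001, 0.001]
wrist_force: [-0.7, 0.7, 6.7]
grip_width: 0.0215
finger_force: 20.0
```

Run:
```python
from h import *
s=manip.read_state(); print(s["eef_pos"],s["grip_width"],s["finger_force"])
print(to([.65,.262,.19],0))
```

```text
[ 0.44832863 -0.10959995  0.04721741] 0.021532623437235877 20.003059208393097
[0.029, 0.0, -0.093, 6.22, 3.317, -2.371]
```

apply_moves --plan '[0,0,0,0,0,-0.8,10,0,0,0,0.1,0.1,-1.7,10,0,0,-2,0.8,0.4,-2.4,10,0,0,-4,1.7,0.8,-2.4,10,0,0,-6,2.5,1.3,-2.4,10,0,0,-8,3.4,1.8,-2.4,10,0,0,-10,4.2,2.3,-2.4,10,0,0,-12,5.1,2.8,-2.4,10,0,0,-14,5.9,3.2,-2.4,10,0,0,-16,6.22,3.32,-2.4,10]'

```text
t: 23.82
eef_pos: [0.6499, 0.2664, 0.1895]
ee_rot: [0.086, 0.996, 0.001, 0.0]
wrist_force: [-0.0, 0.5, -1.0]
grip_width: 0.0216
finger_force: 20.0
```

Run:
```python
from h import *
s=manip.read_state(); print(s["eef_pos"],s["grip_width"],s["finger_force"])
print(to([.652,.262,.047],90))
```

```text
[0.64993178 0.26637372 0.18948263] 0.02158092793895907 19.998764097690582
[0.019, 0.005, -1.979, -0.046, -0.07, 2.375]
```

apply_moves --plan '[0,0,-2,-0.04,-0.04,0.8,10,0,0,-2,-0.04,-0.04,1.6,10,0,0,-2,-0.04,-0.04,2.1,10,0,0,-2,-0.04,-0.04,2.34,10,0,0,-2,-0.04,-0.04,2.36,10,0,0,-2,-0.04,-0.04,2.36,10,0,0,-2,-0.04,-0.04,2.36,34,0,0,-2,-0.04,-0.04,2.36,34,0,0,-2,-0.04,-0.04,1.2,34,0,0,-2,-0.04,-0.04,0,34]'

```text
t: 25.08
eef_pos: [0.6518, 0.259, 0.1756]
ee_rot: [0.004, 1.0, -0.0, 0.0]
wrist_force: [0.2, 0.7, -0.3]
grip_width: 0.0338
finger_force: 0.0
```

Run:
```python
from h import *
s=manip.read_state(); print(s["eef_pos"],s["grip_width"],s["finger_force"])
w=imaging.read_camera("wrist"); seg("bush_a",w,.02,3); seg("trigger_face",w,.084); seg("lock_face",w,.078); seg("gate_tab",w,.092)
save(w,"w9.png"); t=imaging.read_camera("top"); seg("bush_a",t,.02,3); seg("gate_tab",t,.092); seg("scrap_square",t,.02)
print(to([.52,.125,.2],0))
```

```text
[0.65182599 0.25896322 0.17560313] 0.03379173560147747 0.0
bush_a 0.69 [259. 179.] 242 [653.6 260.7] [18.8 21.7] 89.5
bush_a 0.6 [253. 146.] 210 [613.9 258.3] [17.2 20.2] 89.5
trigger_face 0.71 [232.  42.] 3263 [527.3 245.5] [40.5 45.9] 85.4
gate_tab 0.78 [81. 50.] 1553 [537.7 127.4] [73.1 35. ] 13.3
bush_a 0.49 [148. 152.] 17 [652.7 257.7] [12.8  9.1] 3.4
gate_tab 0.45 [189. 190.] 49 [525.7 114.7] [17.5 22.6] 2.4
scrap_square 0.53 [240. 157.] 77 [655.1 -23. ] [31.4 21.1] 1.5
[-0.03, 0.002, 17.905, 2.168, -2.247, -0.453]
```

View pics/w9.png

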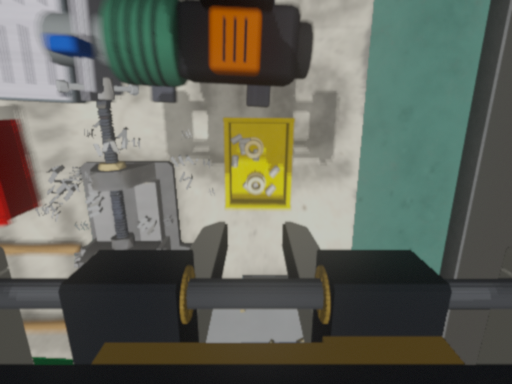

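Both bushes stand in the tray, at (253,148) and (257,185). Next is the gate: hover and locate the blue tab.

apply_moves --plan '[0,0,2,0.2,0,-0.5,40,0,0,4,0.6,-0.4,-0.5,45,0,0,6,1,-0.8,-0.5,45,0,0,8,1.4,-1.2,-0.5,45,0,0,10,1.8,-1.6,-0.5,45,0,0,12,2.17,-2,-0.4,45,0,0,14,2.17,-2.35,-0.3,45,0,0,16,2.17,-2.35,-0.1,45,0,0,18,2.17,-2.35,-0.1,45,0,0,18.5,2.17,-2.35,-0.1,45]'

```text
t: 26.78
eef_pos: [0.5203, 0.1192, 0.1793]
ee_rot: [0.725, 0.688, -0.0, 0.001]
wrist_force: [0.3, -0.4, -0.2]
grip_width: 0.045
finger_force: 0.0
```

Run:
```python
from h import *
s=manip.read_state(); print(s["eef_pos"])
w=imaging.read_camera("wrist"); seg("gate_tab",w,.092); save(w,"w10.png",(130,60,390,270),2.5)
hsv=cv2.cvtColor(w["color"],cv2.COLOR_RGB2HSV)
m=cv2.inRange(hsv,(100,120,40),(130,255,255)); n,l,st,ce=cv2.connectedComponentsWithStats(m)
for i in range(1,n):
  if st[i,4]>60:
    W=np.array([world(w,p,.092)[:2]*1000 for p in np.argwhere(l==i)[:,::-1]],np.float32); print(ce[i],st[i],cv2.minAreaRect(W))
seg("trigger_face",w,.084); seg("lock_face",w,.078)
```

```text
[0.52029667 0.11921725 0.17929119]
gate_tab 0.9 [264. 194.] 633 [527.  121.1] [26.5 70.5] 87.0
[263.         198.14373089] [257 184  13  28 327] ((527.4923095703125, 121.06798553466797), (24.706893920898438, 10.626580238342285), 87.12858581542969)
trigger_face 0.61 [252.  46.] 3234 [525.4 243.8] [42.9 43.6] 87.0
lock_face 0.91 [197.  43.] 456 [480.7 247.5] [18.6 15.3] 84.4
```

View pics/w10.png

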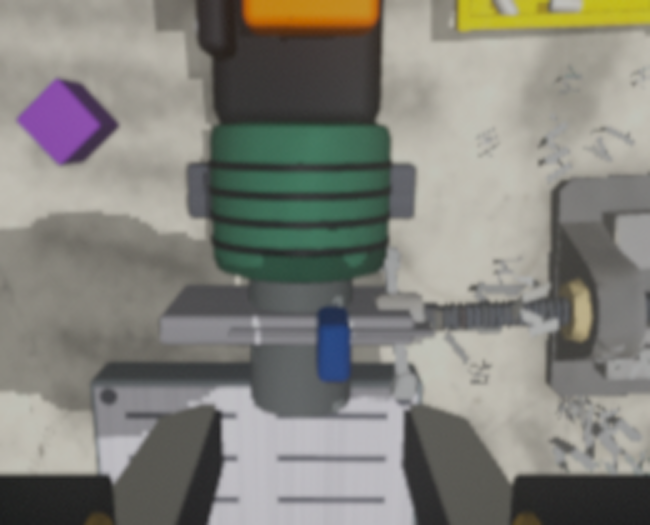

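Run:
```python
from h import *
w=imaging.read_camera("wrist"); s=imaging.read_camera("side")
for u in ((290,180),(291,213),(313,187),(338,185)):
  print(u,[(z,world(w,u,z)[:2].round(3).tolist(),(proj(s,world(w,u,z))*1.5).round().tolist()) for z in (.02,.04,.06,.08)])
im=cv2.imread("pics/side0.png")[190:280,320:480]; cv2.imwrite("pics/s0c.png",cv2.resize(im,None,fx=5,fy=5,interpolation=cv2.INTER_CUBIC))
print(to([.5275,.1195,.0815],-3))
```

```text
(290, 180) [(0.02, [0.56, 0.118], [390.0, 247.0]), (0.04, [0.558, 0.123], [388.0, 237.0]), (0.06, [0.556, 0.128], [386.0, 227.0]), (0.08, [0.553, 0.133], [384.0, 217.0])]
(291, 213) [(0.02, [0.561, 0.079], [397.0, 259.0]), (0.04, [0.558, 0.086], [394.0, 248.0]), (0.06, [0.556, 0.094], [392.0, 237.0]), (0.08, [0.554, 0.101], [389.0, 226.0])]
(313, 187) [(0.02, [0.586, 0.109], [404.0, 247.0]), (0.04, [0.582, 0.114], [401.0, 237.0]), (0.06, [0.578, 0.12], [398.0, 227.0]), (0.08, [0.574, 0.125], [396.0, 217.0])]
(338, 185) [(0.02, [0.614, 0.11], [418.0, 244.0]), (0.04, [0.608, 0.115], [414.0, 234.0]), (0.06, [0.603, 0.12], [411.0, 224.0]), (0.08, [0.597, 0.126], [407.0, 215.0])]
[0.023, 0.001, 0.017, 0.012, 0.108, 1.646]
```

View pics/s0c.png

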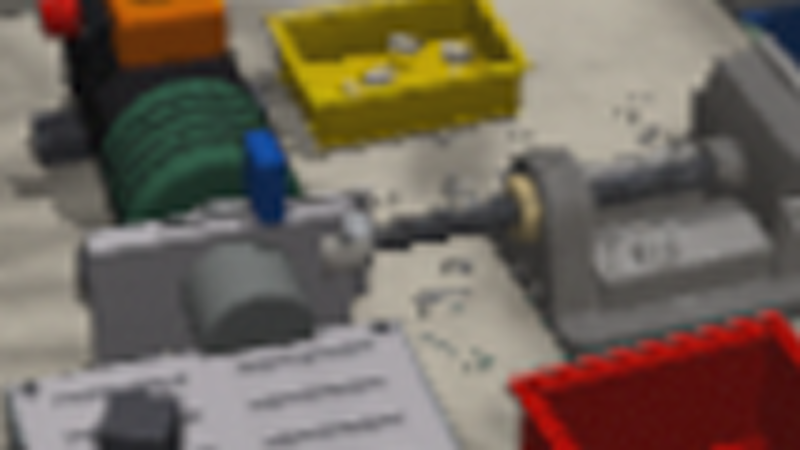

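apply_moves --plan '[0,0,0,0.01,0.11,0.3,30,0,0,0,0.01,0.11,0.9,30,0,0,0,0.01,0.11,1.4,30,0,0,0,0.01,0.11,1.63,30,0,0,0,0.01,0.11,1.63,30,0,0,0,0.01,0.11,1.63,4,0,0,0,0.01,0.11,1.63,4,0,0,0,0.01,0.11,1.63,4,0,0,0,0.01,0.11,1.63,4]' --newtons 20

```text
t: 28.2
eef_pos: [0.5281, 0.1195, 0.0832]
ee_rot: [0.725, 0.688, 0.001, 0.001]
wrist_force: [-0.4, 0.2, 5.1]
grip_width: 0.0117
finger_force: 20.0
```

apply_moves --plan '[0,0,0,0,-0.12,0,4,0,0,0,0,-0.24,0,4,0,0,0,0,-0.36,0,4,0,0,0,0,-0.45,0,4,0,0,0,0,-0.5,0,4,0,0,0,0,-0.52,0,4,0,0,0,0,-0.52,0,4,0,0,0,0,-0.52,0,4]'

```text
t: 29.2
eef_pos: [0.5001, 0.1209, 0.0832]
ee_rot: [0.725, 0.688, 0.004, 0.004]
wrist_force: [7.4, 0.5, 1.2]
grip_width: 0.0122
finger_force: 20.0
```

Run:
```python
from h import *
s=manip.read_state(); print(s["eef_pos"],s["grip_width"],s["finger_force"],s["wrist_force"])
```

```text
[0.50010971 0.12091173 0.08324893] 0.012191876126967913 20.02792865037918 [7.35630344 0.50935665 1.19672588]
```

apply_moves --plan '[0,0,0,0,-0.06,0,4,0,0,0,0,-0.06,0,4,0,0,0,0,-0.06,0,4]'

```text
t: 29.58
eef_pos: [0.4999, 0.121, 0.0833]
ee_rot: [0.725, 0.688, 0.006, 0.007]
wrist_force: [12.1, -0.0, -5.7]
grip_width: 0.0124
finger_force: 20.1
```

The gate is at its stop. Release and rise.

apply_moves --plan '[0,0,0,0,0.06,0,4,0,0,0,0,0.06,0,30,0,0,0,0,0.06,0,30,0,0,0,0,0.06,0,34,0,0,0,0,0.06,-0.5,34,0,0,0,0,0.06,-1.4,34,0,0,0,0,0.06,-1.8,34,0,0,0,0,0.06,-1.8,34]'

```text
t: 30.58
eef_pos: [0.4963, 0.1212, 0.1914]
ee_rot: [0.725, 0.689, 0.002, 0.001]
wrist_force: [-0.3, 0.5, 0.7]
grip_width: 0.0338
finger_force: 0.0
```

Run:
```python
from h import *
s=manip.read_state(); print(s["eef_pos"],s["wrist_force"])
w=imaging.read_camera("wrist")
hsv=cv2.cvtColor(w["color"],cv2.COLOR_RGB2HSV)
def col(lo,hi,z):
  n,l,st,ce=cv2.connectedComponentsWithStats(cv2.inRange(hsv,lo,hi))
  for i in range(1,n):
   if st[i,4]>100:
    W=np.array([world(w,p,z)[:2]*1000 for p in np.argwhere(l==i)[:,::-1]],np.float32); c,sz,a=cv2.minAreaRect(W); print(ce[i].round(),st[i,4],np.round(c,1),np.round(sz,1),round(a,1))
col((100,120,40),(130,255,255),.092); col((5,150,80),(18,255,255),.084)
seg("trigger_face",w,.084); seg("lock_face",w,.078)
```

```text
[0.49625907 0.12120828 0.19143928] [-0.32365693  0.45820754  0.66252144]
[258. 195.] 291 [499.5 122.2] [24.8 11.1] 86.9
[278.  53.] 835 [524.8 244.4] [40.9 43.5] 87.1
[282.  37.] 137 [525.7 253.8] [ 3.  31.2] 87.1
trigger_face 0.56 [281.  52.] 2944 [525.4 243.6] [42.4 44.8] 87.1
lock_face 0.79 [230.  50.] 352 [481.9 248.1] [17.  13.6] 87.1
```

Run:
```python
from h import *
print(to([.497,.2465,.125],-3))
t=imaging.read_camera("top"); save(t,"top2.png",(90,100,330,270),3)
```

```text
[-0.019, 0.011, 0.008, 2.09, -0.068, 1.063]
```

View pics/top2.png

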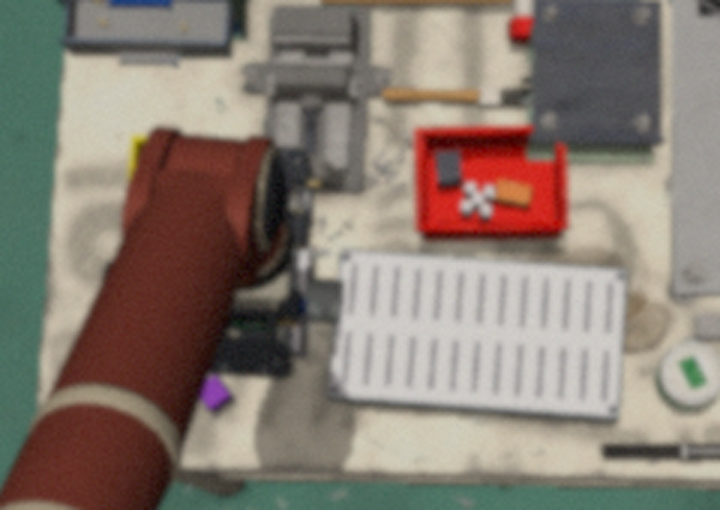

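The plate is clear, with three scraps in the bin at crop (448,168), (478,200), (514,193). The purple block at (215,392) and the grease tin haven't moved. Now to the trigger.

apply_moves --plan '[0,0,0,0.8,-0.07,0.1,56,0,0,0,1.6,-0.07,0.3,56,0,0,0,2.09,-0.07,0.8,56,0,0,0,2.09,-0.07,1.06,56,0,0,0,2.09,-0.07,1.06,56,0,0,0,2.09,-0.07,1.06,56]' --newtons 12

```text
t: 31.52
eef_pos: [0.4994, 0.2443, 0.1273]
ee_rot: [0.726, 0.687, 0.001, 0.001]
wrist_force: [-0.0, -0.1, -0.2]
grip_width: 0.0559
finger_force: 0.0
```

Run:
```python
from h import *
s=manip.read_state(); print(s["eef_pos"],s["wrist_force"],s["grip_width"])
w=imaging.read_camera("wrist"); save(w,"w11.png",(130,60,390,300),2)
seg("trigger_face",w,.084); seg("lock_face",w,.078)
print(to([.497,.2465,.1],-3),to([.497,.2465,.08],-3))
R=Rn.from_quat(s["ee_rot"])
for yy in(-.028,.028): print("tip",proj(w,s["eef_pos"]+R.apply([0,yy,.014])))
```

```text
[0.49942891 0.24430237 0.12733068] [-0.02821744 -0.11246342 -0.23101173] 0.05587926632172865
trigger_face 0.7 [375. 172.] 503 [585.3 275.2] [15.1 20.7] 58.6
trigger_face 0.64 [285. 207.] 3057 [524.8 248.8] [43.7 44.2] 86.2
lock_face 0.87 [233. 215.] 445 [482.  246.7] [18.3 14.3] 86.7
lock_face 0.74 [274. 218.] 16401 [499.4 220.2] [184.3 119.9] 87.2
[0.042, -0.006, -0.018, 0.015, -0.044, 0.463] [0.042, -0.006, -0.018, 0.015, -0.045, 0.796]
tip [210.81211269 235.03664331]
tip [299.4829507  234.99776418]
```

View pics/w11.png

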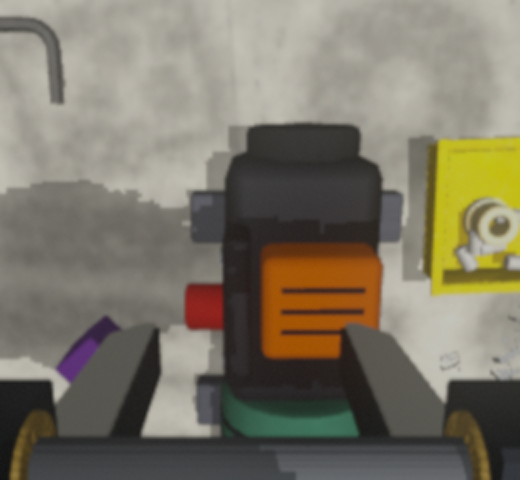

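The button is at full-frame (232,213), the trigger at (290,210) and the cheek at (249,200). The fingers straddle them as planned. Press down.

apply_moves --plan '[0,0,0,0.03,-0.04,0.2,56,0,0,0,0.03,-0.04,0.4,56,0,0,0,0.03,-0.04,0.5,56,0,0,0,0.03,-0.04,0.58,56,0,0,0,0.03,-0.04,0.66,56,0,0,0,0.03,-0.04,0.74,56,0,0,0,0.03,-0.04,0.82,56,0,0,0,0.03,-0.04,0.82,56]'

```text
t: 32.67
eef_pos: [0.496, 0.2484, 0.0801]
ee_rot: [0.725, 0.688, 0.001, -0.0]
wrist_force: [-6.9, -1.6, 20.3]
grip_width: 0.0555
finger_force: 10.1
```

apply_moves --plan '[0,0,0,0,0,-0.03,56,0,0,0,0,0,-0.03,56,0,0,0,0,0,-0.03,56]'

```text
t: 33.05
eef_pos: [0.4957, 0.2484, 0.0803]
ee_rot: [0.725, 0.689, 0.0, -0.0]
wrist_force: [-4.0, -0.3, 10.3]
grip_width: 0.0558
finger_force: 5.0
```

Run:
```python
from h import *
s=manip.read_state(); print(s["eef_pos"],s["wrist_force"],s["grip_width"],s["finger_force"])
w=imaging.read_camera("wrist"); save(w,"w12.png",(130,60,390,300),2)
seg("lock_face",w,.078); print(w["t"])
```

```text
[0.49573421 0.24839034 0.08028237] [-3.9606426  -0.26326729 10.29742355] 0.05583708079368899 5.02085242071189
lock_face 0.77 [233. 248.] 804 [481.7 246.9] [20.2 15.6] 87.0
lock_face 0.4 [455. 181.] 919 [608.5 279.2] [15.1 23. ] 69.3
[-0.48181876  0.27384842  0.31849442]
```

View pics/w12.png

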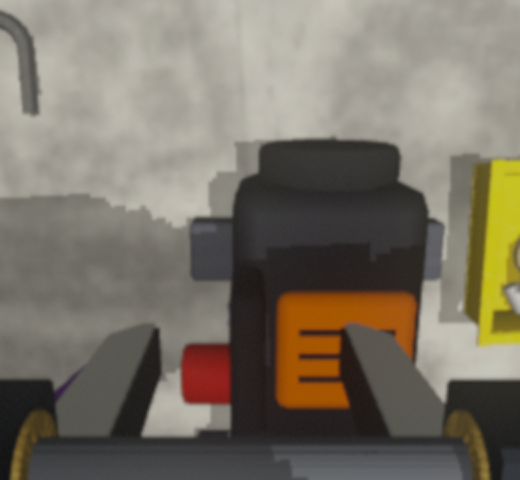

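The trigger is down (10 N). The left finger stands just outside the red button at crop (205,373), the right one on the orange face. Close to push the button in.

apply_moves --plan '[0,0,0,0,0,0.015,46,0,0,0,0,0,0.015,38,0,0,0,0,0,0.015,32,0,0,0,0,0,0.015,27,0,0,0,0,0,0.015,23,0,0,0,0,0,0.015,23]' --newtons 15

```text
t: 33.9
eef_pos: [0.4983, 0.2484, 0.0806]
ee_rot: [0.725, 0.688, 0.003, 0.001]
wrist_force: [-1.6, -0.9, 12.8]
grip_width: 0.0236
finger_force: 9.2
```

apply_moves --plan '[0,0,0,0,0,0.015,20,0,0,0,0,0,0.015,18,0,0,0,0,0,0.015,18]' --newtons 15

```text
t: 34.28
eef_pos: [0.4966, 0.2485, 0.0802]
ee_rot: [0.725, 0.688, 0.001, 0.0]
wrist_force: [-5.5, -1.0, 19.2]
grip_width: 0.0199
finger_force: 15.7
```

Run:
```python
from h import *
s=manip.read_state(); print(s["eef_pos"],s["wrist_force"],s["grip_width"],s["finger_force"])
w=imaging.read_camera("wrist"); save(w,"w13.png",(170,120,350,280),3)
seg("lock_face",w,.078)
```

```text
[0.49660311 0.24847675 0.08020246] [-5.47917308 -0.96828835 19.1762104 ] 0.019858855310381656 15.666147130541503
lock_face 0.72 [266. 251.] 437 [495.8 245.6] [18.9 20.4] 86.1
```

View pics/w13.png

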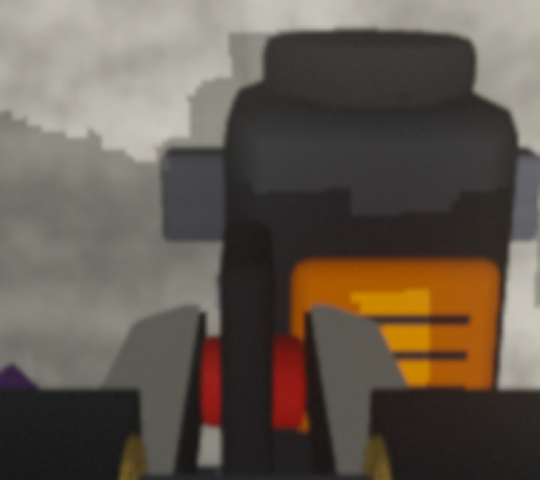

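The button is right in: only about 4 mm stands proud at crop (210,380), and its inner end shows past the cheek at (288,380). Ease the trigger up slowly while holding the button.

apply_moves --plan '[0,0,0,0,0,-0.04,18,0,0,0,0,0,-0.07,18,0,0,0,0,0,-0.1,18,0,0,0,0,0,-0.13,18,0,0,0,0,0,-0.16,18,0,0,0,0,0,-0.19,18,0,0,0,0,0,-0.22,18,0,0,0,0,0,-0.24,18,0,0,0,0,0,-0.24,18]'

```text
t: 35.5
eef_pos: [0.4943, 0.2481, 0.0905]
ee_rot: [0.725, 0.689, -0.002, -0.0]
wrist_force: [1.0, 1.4, -25.4]
grip_width: 0.02
finger_force: 15.0
```

Run:
```python
from h import *
s=manip.read_state(); print(s["eef_pos"],s["wrist_force"],s["grip_width"],s["finger_force"])
```

```text
[0.49426921 0.24810878 0.09045694] [  1.04538287   1.41499386 -25.44632872] 0.019976698269654404 14.970196187496185
```

apply_moves --plan '[0,0,0,0,0,0.05,18,0,0,0,0,0,0.05,18,0,0,0,0,0,0.05,30,0,0,0,0,0,0,45,0,0,0,0,0,-0.1,56,0,0,0,0,0,-0.6,56,0,0,0,0,0,-1.2,56,0,0,0,0,0,-1.2,56]'

```text
t: 36.5
eef_pos: [0.4997, 0.2489, 0.1679]
ee_rot: [0.725, 0.688, 0.005, 0.003]
wrist_force: [0.3, -0.2, -0.8]
grip_width: 0.0556
finger_force: 0.0
```

Run:
```python
from h import *
s=manip.read_state(); print(s["eef_pos"],s["wrist_force"],s["grip_width"])
w=imaging.read_camera("wrist"); save(w,"w14.png",(170,120,350,280),3)
seg("lock_face",w,.078); seg("trigger_face",w,.075)
```

```text
[0.49965676 0.24894085 0.16790015] [ 0.34490528 -0.22781276 -0.80189795] 0.05555925158509666
lock_face 0.59 [240. 203.] 201 [493.4 246.2] [16.8 19.6] 86.8
trigger_face 0.77 [284. 197.] 2104 [525.2 247.8] [41.2 43.9] 86.7
trigger_face 0.37 [269. 229.] 14453 [499.1 203.5] [220.3 126.7] 86.4
```

View pics/w14.png

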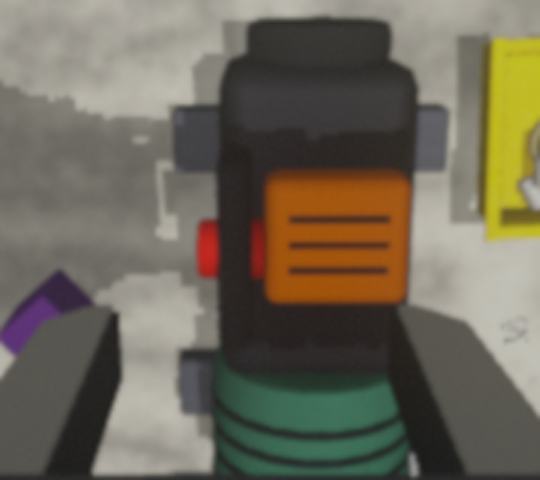

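The button stays in at crop (208,248), with its inner end at (258,248) holding the trigger; nothing is being touched. I've now viewed 18 pictures, past the 14 allowed, so the last check is numbers only before handing in.

Run:
```python
from h import *
t=imaging.read_camera("top")
for n in("scrap_square","scrap_slot","scrap_flat","bush_a"): seg(n,t,.02,3)
print(manip.hand_in())
```

```text
scrap_square 0.6 [259. 166.] 76 [628.9 -86.5] [32.4 21.6] 73.0
scrap_square 0.39 [239. 158.] 100 [653.5 -23. ] [36.5 24.7] 7.4
scrap_flat 0.55 [256. 165.] 86 [631.3 -86.8] [24.9 33.1] 0.8
the job is handed in; nothing more can be done
None
```

The job is handed in: all three offcuts present are in the red bin, both bushes in the yellow tray, the blast gate at its open stop, and the vacuum trigger held by its lock-on button; no verdict came back, and I viewed 18 pictures, over the limit of 14.

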